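# Set the mitre guide to 30 degrees and load the profile

### The job

Get the mitre guide ready for a 30 degree cut: loosen the clamp knob on its swing arm, swing the arm until its pointer stands on the 30 degree mark to the left of the middle mark (seen from the robot), and tighten the knob again. Then lay the slotted aluminium profile lengthwise on the rollers, all of it to the right of the saw guide posts, and let go of it; take it again from its outer end and roll it under the saw guide, until it stands against the end stop and lies flush against the fence. Leave the arm locked on its mark and do not push the mug, the tape roll or the small carton about.

Things in the scene. Friction and masses are not known exactly. Their poses are not given: they have to be found in the camera images.
- mitre_guide: Mitre guide bolted to the bench: grey base, aluminium bed and fence, quadrant plate, roller track. Origin: the arm's vertical pivot axis at bench level. Axes: x to the rear, y to the left (end stop at +y, rollers at -y), z up; turned up to 0.18 rad. All guide coordinates below are in this frame, m. Bed: top z 0.039, x -0.055 to 0.035, y -0.078 to 0.125.
- pivot (a point): Arm's pivot axis at bed height, in the plane of the fence's face (x = 0). Fence: x 0 to 0.010, top z 0.074, in two halves, y -0.078 to -0.030 and 0.030 to 0.125, the right end of each bevelled back 4.5 mm over 9 mm.
- zero_mark (a point): Outer end of the middle (0) mark, on the quadrant plate 0.220 in front of the pivot, z 0.010. Black marks every 5 degrees from 45 left to 45 right round the pivot: longer every 15 degrees, the longest and thickest at 0 (square to the fence). The 30 degree left mark is the second long one to the left (+y) of the middle.
- mitre_arm (a joint): Arm's swing, rad: 0 = square out from the fence towards the robot (-x); positive = tip to the left (+y; clockwise from above); stops +-0.82. 30 degrees left = +0.524. Grey arm, 34 mm wide, top z 0.0275, runs under the bed from the pivot out to the knob; pointer tip 205 mm out. Loose it swings with about 2 N at the knob and stays where left; clamped it resists about 20 N.
- guide_bar (a point): On the arm: middle of the underside of the saw guide's cross bar, z 0.129. The bar (30 mm wide, top z 0.139) joins two pairs of 10 mm posts, 75 mm in front of the pivot and 40 mm behind it; the passage under it over the bed is free for the profile, not for a gripper.
- clamp_knob (a joint): Turn of the quarter-turn clamp knob on the arm, rad: 0 = fully tight (stop); grows as it is loosened, anticlockwise from above; stop at 1.4; the arm is free from about 0.9. Takes up to 0.4 N m and stays where it is left.
- knob_grip (a point): Middle of the knob's black wing, on the knob's turning axis, 58 mm above the bench, 170 mm from the pivot. Wing 64 mm long (this point's y), 15 mm wide (its x), z 0.047 to 0.069. When tight the wing lies across the arm.
- stop_face (a point): On the end stop's face (plane y = 0.075; x -0.046 to -0.001, z 0.040 to 0.070), 20 mm in front of the fence, at bed height: middle of the profile's leading end when it is home. The profile's centre is then 0.100 to the right, at y -0.025.
- roller_mid (a point): On the roller tops (z 0.040), x -0.020, y -0.170: a good place to lay the profile's centre first; its leading end is then at y -0.070. Four free rollers, 20 mm thick, 70 mm long across x, at y -0.097, -0.145, -0.193, -0.241; side rails 86 mm apart over all, top z 0.036; track ends at y -0.270.
- profile: Slotted aluminium profile, 200 mm long (its x), 40 mm wide (its y), 20 mm high, about 0.3 kg, the same either way round; origin in the middle of its underside. Starts flat on the bench to the left of the guide.
- mug_1: White mug with dots, 91 mm high, behind the guide; leave it.
- tape_roll: Black tape roll lying flat, 59 mm across, 19 mm high, behind the guide to the left; leave it.
- small_carton: Small white carton, 77 x 61 x 63 mm, in front of the roller track; leave it.
There are look-alikes about, which are no part of the job. There is more than one size of the profile; the job needs the larger.

How it is judged:
By the outcome, as a careful person would: the job done as asked, in the order asked, and still so for the second after the job is handed in, with the robot touching nothing.
It also fails if it takes over 64 s, if anything falls off the work surface, if the arm or the gripper's body presses on something with over 40 N, if the wrist force passes 120 N, or if a joint passes its speed limit or range.

### The arm

A 6-joint arm with a two-finger parallel gripper is mounted at the origin on a cart in front of the work surface, level with it; the furniture and walls round the work are solid. World frame = base frame: x ahead of the robot, y to its left, z up, the work surface at z = 0. Lengths are in m, angles in degrees, forces in N, time in s.
With the tool pointing down it reaches from about 0.35 to 0.975 m from the base axis. Payload 4.9 kg.
Tool frame: the origin (TCP) lies on the centre line of the jaws, within the pads' length; the fingertips stand 25 mm ahead of it and the grasp point (between the pads) lies 6 mm ahead of it; z points along the fingers, y is the line along which they close (so a half turn about z gives the same grasp; the last joint's range is limited). The gripper opens to 85 mm and grips with 20 to 120 N. Pads are 22 mm wide; open, the fingers measure 114 mm over their backs; the gripper's body (76 mm by 85 mm) begins 54 mm behind the grasp point. The pads swing forward as they close: fully open they stand 13 mm farther back than shut.
Start: joints at [-6.818, 3.019, 92.412, -0, 84.569, -6.818], TCP at [0.625, 0, 0.222] pointing down, gripper open.
Joint ranges: [-172.51, 172.51], [-57.92, 126.97], [3.15, 148.05], [-58.71, 238.71], [5.1, 150.11], [-179.66, 179.66]. Speed limits (degrees/s): [147.25, 147.25, 180, 180, 180, 180].

### API

Orientations are given as [roll, pitch, yaw] about the fixed x, y, z axes, in that order (R = Rz(yaw) Ry(pitch) Rx(roll)).
In Python, from plant import get_obs, snapshot, camera_model, job_done gives the robot as it stands.
- The arm moves only by the shell command python3 -m creep 'ROWS'. ROWS is JSON, a list of rows, each a list of 3 entries, a list of its own where there are three numbers: the shift along the tool's x, y, z as a fraction of full scale, then the turn, a rotation vector about the tool's x, y, z as a fraction of full scale, then the closure, from -1 (fully open) to 1 (shut), so that 0 is half open. A call has 1 to 8 rows; each row is the pose to reach, as a shift and turn from the pose commanded when the call began, along the tool's axes at that moment; what a row does not reach only later rows make up. Full scale, the value 1, is 500 mm for a shift and 60 degrees for a turn. A row lasts 1/8 s, in which the tool goes at most 62.5 mm and 10.7 degrees, less where a joint would pass 70% of its speed; a pose out of reach is approached as far as the arm can. A call with a number of a shift or a turn outside -1 to 1 is refused whole. A call with a gripper value outside its range is refused whole. The fingers move at their own pace and stop on an object; the grip force is fixed at half the most. Time passes only in rows, so rows that repeat a pose let the fingers close. It gives the time, the measured TCP pose, the force, the opening and the grip force at its end, in the units of the state.
- get_obs(): the state, without advancing time (a new reading comes with each control period).
- snapshot(name): name is "scene" or "side" or "wrist"; returns the picture (480x640x3 uint8, blue, green, red); there is no depth.
- camera_model(name): a dict with "K" (3x3 intrinsics, pixels), "position" and "attitude" of the camera in the world; the wrist camera has in their place "mount" (4x4, takes a point from camera to tool coordinates, whose origin is the TCP and whose axes are the flange's). Camera axes: x right, y up, looking along -z (the intrinsics and any distortion apply to the point x, -y, -z); pixel columns grow to the right and rows downward; lengths in m; the calibration is good to about 2 mm. A picture is of the moment at which its call begins: read the wrist's pose just before it. camera_model takes no time and is no camera call.
- job_done(): hands the job in; it is judged then, once.
The state is a dict: "time": time; "qpos": joint angles; "dq": joint speeds; "joint_efforts": joint torques, N m; "tool_pos": TCP position; "tcp_rot": TCP orientation; "ft_force": force on the tool from outside, world axes, zero at the start; "wrist_torque": the same for the moment, N m; "grip_width": finger opening in m; "grasp_force": force on a finger pad.
Only numpy, scipy, OpenCV 4.12 (cv2) and the standard library are available. Lean on these libraries where they do the work, as an engineer would, in place of code of your own. Each camera call takes 0.05 s, during which the arm holds its last target. There are 200 camera calls.

## Working session

There is one attempt and no reset: what is moved stays moved. The work goes in short steps, Python scripts to look and compute and a shell command to move; the robot and the scene stay as the last step left them, time stands still between calls to the robot, and variables do not carry over. Pictures are saved under pics/ and viewed, at most 10 in all, crops included, and the job is handed in when it is done.

```bash
ls; mkdir -p pics
python3 - <<'E'
from plant import *
import cv2
print(get_obs())
for n in("scene","side","wrist"):
    print(n,camera_model(n))
for n in("scene","side"): cv2.imwrite(f"pics/{n}0.png",snapshot(n))
E
```

```text
pics
{'time': 0.0, 'qpos': array([-6.81843231e+00,  3.05641340e+00,  9.24915385e+01, -1.47028461e-03,
        8.45685886e+01, -6.81540746e+00]), 'dq': array([-0.01835776,  0.03393459, -0.00302242, -0.01696755, -0.09727171,
        0.04987846]), 'joint_efforts': array([ 2.70554956e-04, -3.93670499e+01, -3.70175600e+01, -1.62778279e-04,
        6.93513779e-03, -6.06393527e-06]), 'tool_pos': array([6.24362927e-01, 6.66066905e-05, 2.20977955e-01]), 'tcp_rot': array([-1.79884109e+02, -1.23769026e-02,  8.99971033e+01]), 'ft_force': array([ 0.77998704,  0.16606743, -0.20081771]), 'wrist_torque': array([-0.01735531, -0.04274861,  0.00776283]), 'grasp_force': 0.0, 'grip_width': 0.08500537668742032}
scene {'K': array([[433.18044923,   0.        , 319.01413414],
       [  0.        , 433.18044923, 239.21677776],
       [  0.        ,   0.        ,   1.        ]]), 'position': array([-0.30295626,  0.60949639,  0.82006533]), 'attitude': array([  56.06552412,   -0.50150173, -120.42989779])}
side {'K': array([[436.82811384,   0.        , 318.72496309],
       [  0.        , 436.82811384, 247.13438049],
       [  0.        ,   0.        ,   1.        ]]), 'position': array([0.56801737, 1.01535036, 0.76242708]), 'attitude': array([  55.4155262 ,   -1.09348429, -177.67556417])}
wrist {'K': array([[352.47972471,   0.        , 319.85431766],
       [  0.        , 352.47972471, 242.24290266],
       [  0.        ,   0.        ,   1.        ]]), 'mount': array([[-1.65413155e-04,  9.44214587e-01,  3.29330815e-01,
         8.51674581e-02],
       [ 9.99999980e-01,  1.92716010e-04, -5.02598458e-05,
         8.28130942e-04],
       [-1.10923400e-04,  3.29330800e-01, -9.44214601e-01,
        -1.51118064e-01],
       [ 0.00000000e+00,  0.00000000e+00,  0.00000000e+00,
         1.00000000e+00]])}
```

View pics/scene0.png

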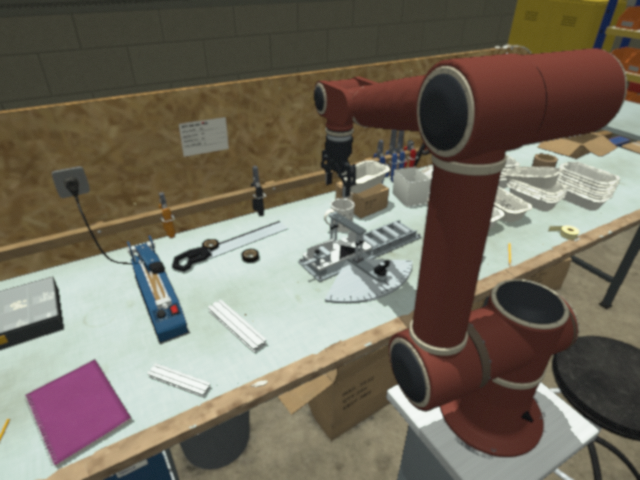

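View pics/side0.png

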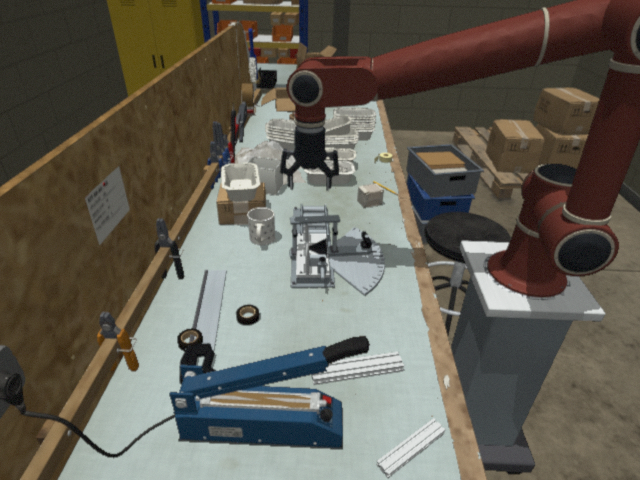

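```bash
cat > h.py <<'E'
import numpy as np, cv2
from plant import *
from scipy.spatial.transform import Rotation as R
def cam(n):
    m=camera_model(n);K=m["K"]
    if n!="wrist": return K,R.from_euler("xyz",m["attitude"],degrees=True).as_matrix(),m["position"]
    o=get_obs();T=R.from_euler("xyz",o["tcp_rot"],degrees=True).as_matrix();M=m["mount"]
    return K,T@M[:3,:3],o["tool_pos"]+T@M[:3,3]
def ray(c,uv,z):
    K,A,p=c;uv=np.atleast_2d(uv).astype(float)
    d=np.c_[(uv[:,0]-K[0,2])/K[0,0],-(uv[:,1]-K[1,2])/K[1,1],-np.ones(len(uv))]@A.T
    return p+d*((z-p[2])/d[:,2])[:,None]
def pix(c,P):
    K,A,p=c;q=(np.atleast_2d(P)-p)@A
    return np.c_[K[0,2]-K[0,0]*q[:,0]/q[:,2],K[1,2]+K[1,1]*q[:,1]/q[:,2]]
def tri(c1,u1,c2,u2):
    a=[];b=[]
    for c,u in((c1,u1),(c2,u2)):
        d=(ray(c,u,0)[0]-c[2]);d/=np.linalg.norm(d);P=np.eye(3)-np.outer(d,d);a.append(P);b.append(P@c[2])
    return np.linalg.solve(a[0]+a[1],b[0]+b[1])
def plan(pos,rpy):
    "shift/turn numbers from present measured pose"
    o=get_obs();T=R.from_euler("xyz",o["tcp_rot"],degrees=True)
    return T.inv().apply(np.array(pos)-o["tool_pos"])/.5,(T.inv()*R.from_euler("xyz",rpy,degrees=True)).as_rotvec(degrees=True)/60
E
python3 - <<'E'
from h import *
c=cam("wrist");im=snapshot("wrist");cv2.imwrite("pics/w0.png",im);np.save("w0",c[1])
s,d=cam("scene"),cam("side")
print("knob",tri(s,(381,268),d,(366,240)))
print("prof corners",ray(s,[(213,302),(263,347)],.02),ray(d,[(315,380),(402,358)],.02))
print("mug",ray(d,[(262,240)],0),"carton",ray(d,[(370,203)],0))
E
```

```text
knob [ 0.45890495 -0.05412399  0.05505177]
prof corners [[0.59815055 0.40572724 0.02      ]
 [0.38420694 0.35442234 0.02      ]] [[0.58554162 0.42507735 0.02      ]
 [0.39729562 0.35534001 0.02      ]]
mug [[ 0.77751248 -0.11762041  0.        ]] carton [[ 0.42445061 -0.38429351  0.        ]]
```

View pics/w0.png

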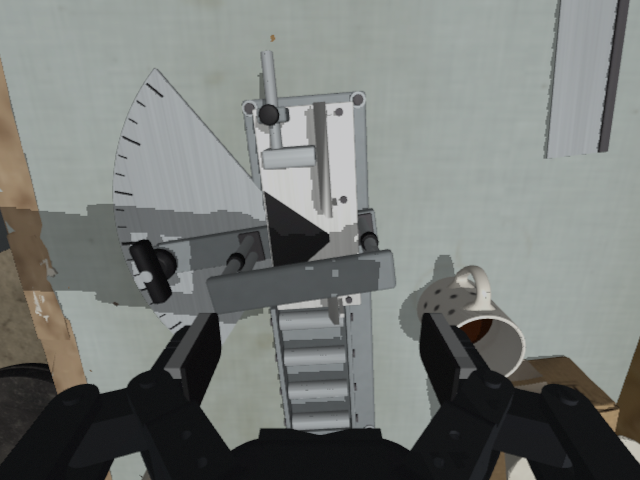

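Run:
```python
import cv2
im=cv2.imread("pics/w0.png")
cv2.imwrite("pics/w0c.png",cv2.resize(im[60:340,100:290],None,fx=3.0/1.4,fy=3.0/1.4,interpolation=cv2.INTER_CUBIC))
```

```text
(no output)
```

View pics/w0c.png

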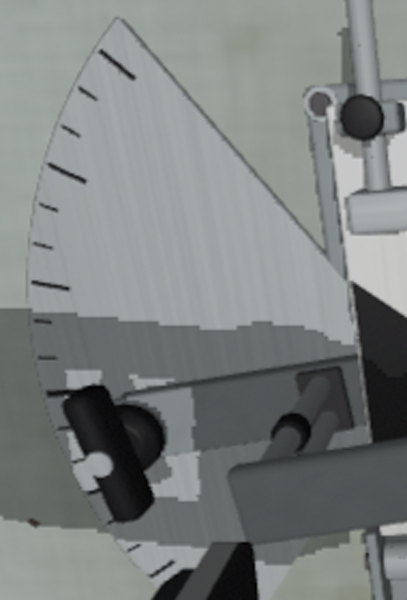

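Run:
```python
from h import *
from scipy.optimize import least_squares
c=cam("wrist")
f=lambda P:np.atleast_2d(P)/(3/1.4)+[100,60]
m=f([(100,50),(79,88),(62,126),(49,165),(39,205),(33,243),(32,284),(33,321),(38,357),(47,393)])
P=ray(c,m,.010)[:,:2];a=np.radians(np.arange(45,-1,-5))
def g(t,a=a,r=.22): # local (-r cos, r sin)
    l=np.c_[-r*np.cos(a),r*np.sin(a)];C,S=np.cos(t[2]),np.sin(t[2])
    return l@np.array([[C,-S],[S,C]]).T+t[:2]
s=least_squares(lambda t:(g(t)-P).ravel(),[.62,0,0]);print(s.x,np.abs(s.fun).max())
t=s.x
C,S=np.cos(t[2]),np.sin(t[2]);A=np.array([[C,-S],[S,C]])
L=lambda uv,z:(ray(c,uv,z)[:,:2]-t[:2])@A
print("knob local",L(f([(80,390),(138,520),(109,455)]),.069))
print("pointer/arm edge",L(f([(125,393),(355,357)]),.0275))
print("fence edge top",L([(318,102),(330,217)],.074),"stop",L([(264,166),(314,164)],.07))
W=lambda x,y:t[:2]+A@[x,y]
print("roller_mid",W(-.02,-.17),"home",W(-.02,-.025),"stopface",W(-.02,.075))
for b in np.radians([0,10,20,30]):print("knob@",b,W(-.17*np.cos(b),.17*np.sin(b)))
sc=cam("side");print("carton",L([(0,0)],0)[0]*0,(ray(sc,[(358,193),(384,190),(381,205)],.063)[:,:2]))
```

```text
[ 0.62825588 -0.02727624  0.07150803] 0.0008598991128845462
knob local [[-0.16867946  0.01899205]
 [-0.15753186 -0.04427616]
 [-0.16327779 -0.01166511]]
pointer/arm edge [[-0.17109557  0.00314978]
 [-0.05770472  0.01329372]]
fence edge top [[0.00439759 0.12539476]
 [0.00800599 0.03135027]] stop [[-0.04481746  0.07867875]
 [-0.00254588  0.07731666]]
roller_mid [ 0.620453   -0.19827073] home [ 0.61009317 -0.05364129] stopface [0.60294846 0.04610315]
knob@ 0.0 [ 0.45869033 -0.03942225]
knob@ 0.17453292519943295 [ 0.45915728 -0.00979297]
knob@ 0.3490658503988659 [0.4647622  0.01930508]
knob@ 0.5235987755982988 [0.4753348  0.04698778]
carton [-0.  0.] [[ 0.47383412 -0.33723389]
 [ 0.38184047 -0.36697532]
 [ 0.40070207 -0.25767578]]
```

```bash
python3 -m creep '[[[-0.04,-0.12,0],[0,0,-0.15],-1],[[-0.08,-0.24,0],[0,0,-0.15],-0.3],[[-0.106,-0.33,0],[0,0,-0.15],-0.1],[[-0.106,-0.33,0.04],[0,0,-0.15],-0.1],[[-0.106,-0.33,0.14],[0,0,-0.15],-0.1],[[-0.106,-0.33,0.14],[0,0,-0.15],-0.1],[[-0.106,-0.33,0.14],[0,0,-0.15],-0.1]]'
python3 - <<'E'
from h import *
c=cam("wrist");im=snapshot("wrist");cv2.imwrite("pics/w1.png",im);print(pix(c,[(.4603,-.053,.069)]))
E
```

```text
time: 1.02
tool_pos: [0.4608, -0.0529, 0.1529]
tcp_rot: [180.0, 0.0, 99.0]
ft_force: [0.2, 0.3, 1.3]
grip_width: 0.0472
grasp_force: 0.0
[[317.96398952 246.33344333]]
```

View pics/w1.png

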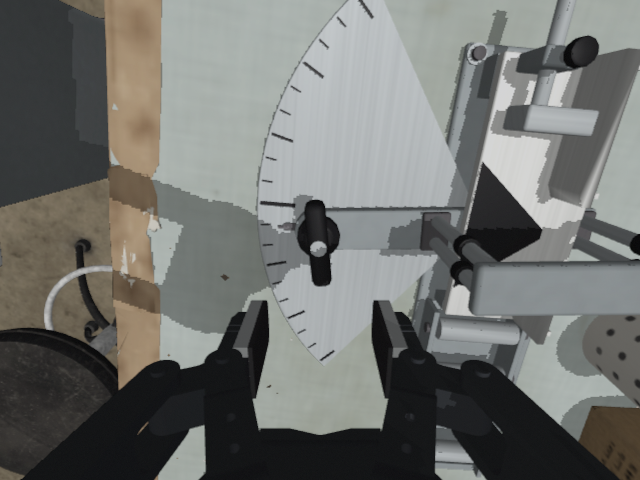

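```bash
python3 -m creep '[[[0,0,0.08],[0,0,-0.067],-0.1],[[0,0,0.178],[0,0,-0.067],-0.1],[[0,0,0.178],[0,0,-0.067],0.3],[[0,0,0.178],[0,0,-0.067],1],[[0,0,0.178],[0,0,-0.067],1],[[0,0,0.178],[0,0,-0.067],1],[[0,0,0.178],[0,0,-0.067],1],[[0,0,0.178],[0,0,-0.067],1]]'
python3 -c "
from plant import *;o=get_obs();print(o['wrist_torque'],o['qpos'])"
```

```text
time: 2.08
tool_pos: [0.4601, -0.053, 0.0634]
tcp_rot: [180.0, 0.0, 103.0]
ft_force: [-0.3, -0.9, 0.6]
grip_width: -0.0001
grasp_force: 0.0
[0.05378821 0.05926478 0.04912644] [-1.57941700e+01 -1.07916591e+01  1.21460874e+02 -8.37057127e-04
  6.93105076e+01 -2.88131570e+01]
```

Run:
```python
from h import *
im=snapshot("wrist");cv2.imwrite("pics/w2.png",im)
```

```text
(no output)
```

View pics/w2.png

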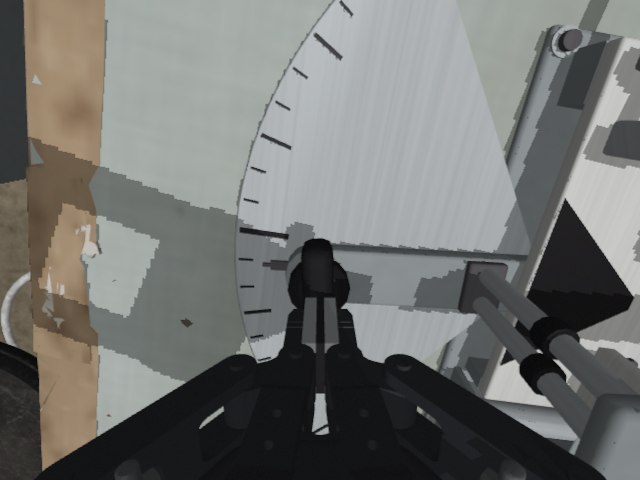

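Run:
```python
from h import *
P=(.4603,-.053,.055)
w=cv2.imread("pics/w2.png")[200:440,220:420]
o=[cv2.resize(w,(400,480),interpolation=cv2.INTER_CUBIC)]
for n in("side","scene"):
    im=snapshot(n);u,v=pix(cam(n),P)[0].astype(int);print(n,u,v)
    o.append(cv2.resize(im[v-30:v+30,u-50:u+50],(400,240),interpolation=cv2.INTER_CUBIC))
cv2.imwrite("pics/m1.png",np.hstack([o[0],np.vstack(o[1:])]))
print(get_obs()["grip_width"],get_obs()["grasp_force"])
```

```text
side 365 240
scene 380 267
0.0001609644491918614 0.0
```

View pics/m1.png

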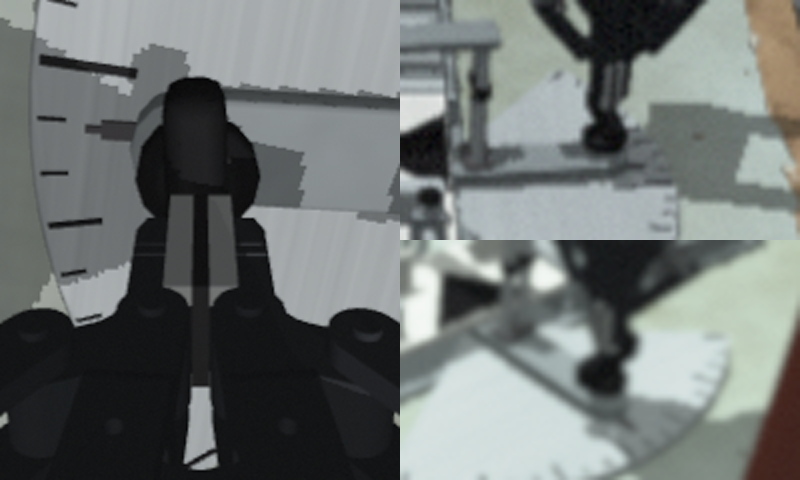

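Run:
```python
from h import *
c=cam("wrist");o=get_obs();T=R.from_euler("xyz",o["tcp_rot"],degrees=True).as_matrix()
for z in(.025,.012,.006,-.006):print(z,pix(c,[o["tool_pos"]+T@[.011,0,z]]))
# wing end & centre
for z in(.047,.058,.069):print(z,pix(c,[o["tool_pos"]*[1,1,0]+[0,0,z]+T@[x,0,0] for x in(.032,0)]))
for n in("side","scene"):print(n,pix(cam(n),[o["tool_pos"]+T@[0,0,.025],(.4603,-.053,.058)]))
```

```text
0.025 [[318.29392231 264.14324955]]
0.012 [[318.18687058 274.1104928 ]]
0.006 [[318.13232999 279.188592  ]]
-0.006 [[318.01176118 290.41436659]]
0.047 [[318.15626672 232.07590587]
 [318.26252386 289.94222563]]
0.058 [[318.04589909 239.17397406]
 [318.1650718  300.03857695]]
0.069 [[317.92070015 247.22588807]
 [318.05535985 311.40509183]]
side [[365.36891125 245.49274384]
 [365.7688983  239.87193162]]
scene [[380.13770983 272.03468287]
 [380.65754791 266.53599133]]
```

```bash
python3 -m creep '[[[0,0,0],[0,0,-0.08],1],[[0,0,0],[0,0,-0.25],1],[[0,0,0],[0,0,-0.25],1]]'
python3 - <<'E'
from h import *
o=get_obs();print(o['wrist_torque'],o['grip_width'])
im=snapshot("wrist");cv2.imwrite("pics/w3.png",im[180:420,190:450])
E
```

```text
time: 2.6
tool_pos: [0.4599, -0.053, 0.0631]
tcp_rot: [-180.0, -0.0, 117.9]
ft_force: [-0.4, 0.3, -0.1]
grip_width: -0.0001
grasp_force: 0.0
[ 0.00282126  0.0239807  -0.00229511] -0.0001379067358421139
```

View pics/w3.png

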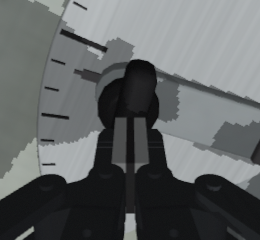

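```bash
python3 -m creep '[[[0,0,0],[0,0,0],-0.1],[[0,0,0],[0,0,0],-0.1],[[0,0,0],[0,0,0],-0.1],[[0,0,-0.1],[0,0,0],-0.1],[[0,0,-0.17],[0,0,0],-0.1],[[0,0,-0.17],[0,0,0],-0.1],[[0,0,-0.17],[0,0,0],-0.1]]'
cat >> h.py <<'E'
def knob(show=None):
    c=cam("wrist");im=snapshot("wrist")
    if show: cv2.imwrite(show,im)
    u,v=pix(c,[get_obs()["tool_pos"]*[1,1,0]+[0,0,.069]])[0].astype(int)
    m=np.zeros(im.shape[:2],np.uint8);y0=max(v-70,0);m[y0:v+50,u-60:u+60]=(im.max(2)<45)[y0:v+50,u-60:u+60]*255
    m=cv2.morphologyEx(m,cv2.MORPH_CLOSE,np.ones((9,9)))
    n,l,s,_=cv2.connectedComponentsWithStats(m);k=1+np.argmax(s[1:,4]);ys,xs=np.nonzero(l==k)
    P=ray(c,np.c_[xs,ys],.069)[:,:2];r=cv2.minAreaRect((P*1e4).astype(np.float32))
    d=np.linalg.svd(P-P.mean(0),full_matrices=False)[2][0]
    return P.mean(0),np.degrees(np.arctan2(d[1],d[0]))%180,np.array(r[0])/1e4,np.array(r[1])/1e4,r[2]
E
python3 -c "
from h import *
print(knob('pics/w4.png'))"
```

```text
time: 3.52
tool_pos: [0.4595, -0.0528, 0.1474]
tcp_rot: [-180.0, -0.0, 118.0]
ft_force: [-0.1, 0.5, 0.0]
grip_width: 0.047
grasp_force: 0.0
(array([ 0.45710987, -0.04890106]), np.float64(105.55273103012766), array([ 0.45904697, -0.05184413]), array([0.02890056, 0.06256643]), 28.011808395385742)
```

Run:
```python
from h import *
c=cam("wrist");o=get_obs();T=R.from_euler("xyz",o["tcp_rot"],degrees=True).as_matrix()
for z in(.025,.018,.006,-.01,-.02):print(z,pix(c,[o["tool_pos"]+T@[x,y,z] for x in(.011,-.011) for y in(-.0236,)]).round(0).tolist())
im=cv2.imread("pics/w4.png");g=im.max(2)
for r in range(230,400,10):print(r,g[r,225:320:5])
```

```text
0.025 [[275.0, 264.0], [276.0, 300.0]]
0.018 [[273.0, 269.0], [275.0, 306.0]]
0.006 [[270.0, 279.0], [272.0, 318.0]]
-0.01 [[265.0, 294.0], [268.0, 336.0]]
-0.02 [[262.0, 305.0], [264.0, 349.0]]
230 [114 113 112 112 113 112 110  82  32 122 119 119 116 119  98  21  22  23
  23]
240 [114 112 112 112 111 110 116 120 122 121 118 117 117 117 117  17  23  14
  20]
250 [112 110 109 110 110 109  65  27  21  84 115 118 118 118 117 100  18  37
 117]
260 [109 111 112 112 111 103 121 123 118 120 177 178 176 177 119 117  52  18
  22]
270 [114 113 112 124 126 110  73  55 179 178 177 177 179 179 174 175  17  21
  20]
280 [167 170 169 166 165 130 175 180 179 177 177 180 179 174 175 139  28  34
  32]
290 [167 167 166 165 163 164 156 179 178 178 180 180 174 175 177 176 176 176
 172]
300 [167 167 167 167 165 156 115 118  93 180 180 175 176 178 176 176 175 172
 174]
310 [167 168 166 163 162  78  78  18  15 178 176 176 178 177 175 176 172 175
 178]
320 [166 106  21  22  78  78  69  17  17 176 177 178 176 175 175 173 174 178
 176]
330 [144  29  30  75  77  77  18  16  16 177 178 175 174 175 172 174 177 176
 173]
340 [ 22  21  57  78  78  24  16  16  15 160  64 173 174 172 172 176 176 173
 174]
350 [ 22  20  21 113 116  35  15  15  15 174 173 174 171 171 175 176 168 159
 160]
360 [ 30  23  22  21  22  34  16  16 147 162 175 171 165 161 162 163 161 163
 161]
370 [ 20  23  21  22  20  34  16  16 161 161 159 161 159 161 158 159 161 160
 159]
380 [ 22  20  22  22  21  30  16 140 157 157 161 160 162 160 162 159 158 159
 161]
390 [ 22  20  20  21  23  25  23 164 162 163 163 162 159 161 160 157 158 163
 164]
```

```bash
python3 -m creep '[[[0,0,0.1],[0,0,0.233],-0.1],[[0,0,0.17],[0,0,0.233],-0.1],[[0,0,0.2],[0,0,0.233],-0.1],[[0,0,0.228],[0,0,0.233],-0.1],[[0,0,0.228],[0,0,0.233],0.5],[[0,0,0.228],[0,0,0.233],1],[[0,0,0.228],[0,0,0.233],1],[[0,0,0.228],[0,0,0.233],1]]'
python3 -c "
from plant import *;o=get_obs();print(o['wrist_torque'],o['qpos'])"
```

```text
time: 4.58
tool_pos: [0.4593, -0.0528, 0.0339]
tcp_rot: [-179.9, -0.0, 104.0]
ft_force: [-2.8, -0.1, -6.1]
grip_width: 0.0279
grasp_force: 59.5
[ 0.02702925  0.5173536  -0.00261396] [-1.57944899e+01 -8.10571593e+00  1.22345612e+02 -9.90589905e-03
  6.58406104e+01 -2.98388780e+01]
```

```bash
python3 -m creep '[[[0,0,0],[0,0,0],0.1],[[0,0,0],[0,0,0],0.1],[[0,0,-0.016],[0,0,0],0.1],[[0,0,-0.016],[0,0,0],1],[[0,0,-0.016],[0,0,0],1],[[0,0,-0.016],[0,0,0],1],[[0,0,-0.016],[0,0,0],1]]'
python3 -c "
from plant import *;o=get_obs();print(o['wrist_torque'])"
```

```text
time: 5.45
tool_pos: [0.4596, -0.0537, 0.0436]
tcp_rot: [-179.8, 0.1, 104.1]
ft_force: [-7.6, -1.4, 10.4]
grip_width: 0.0134
grasp_force: 59.7
[-0.22430956  1.19218217  0.18862504]
```

```bash
python3 -m creep '[[[0,0,-0.003],[0,0,-0.15],1],[[0,0,-0.003],[0,0,-0.3],1],[[0,0,-0.003],[0,0,-0.45],1],[[0,0,-0.003],[0,0,-0.6],1],[[0,0,-0.003],[0,0,-0.75],1],[[0,0,-0.003],[0,0,-0.9],1],[[0,0,-0.003],[0,0,-0.9],1]]'
python3 -c "
from plant import *;o=get_obs();print(o['wrist_torque'],o['qpos'])"
python3 -m creep '[[[0,0,0],[0,0,-0.1],1],[[0,0,0],[0,0,-0.2],1],[[0,0,0],[0,0,-0.27],1],[[0,0,0],[0,0,-0.27],1]]'
python3 -c "
from plant import *;o=get_obs();print(o['wrist_torque'],o['qpos'])"
```

```text
time: 6.32
tool_pos: [0.4587, -0.0535, 0.0437]
tcp_rot: [-179.9, -0.2, 158.1]
ft_force: [-6.0, -1.3, 4.2]
grip_width: 0.0134
grasp_force: 59.6
[-0.14167995  0.86110629  0.22279252] [-1.58294451e+01 -9.03020754e+00  1.22077756e+02 -1.12292629e-01
  6.71441086e+01 -8.39042543e+01]
time: 6.82
tool_pos: [0.4585, -0.0536, 0.0437]
tcp_rot: [-179.9, -0.2, 174.3]
ft_force: [-6.5, -1.7, 5.1]
grip_width: 0.0135
grasp_force: 59.6
[-0.23177194  0.95790669  0.03636876] [ -15.83236821   -9.03339251  122.08180261   -0.13841839   67.1554049
 -100.05845473]
```

Run:
```python
from h import *
T=R.from_euler("xyz",get_obs()["tcp_rot"],degrees=True)
w=lambda a:np.array([-.17*np.cos(a+0),.17*np.sin(a),0])
Z=R.from_euler("z",.0715)
for a in np.linspace(-.082,.524,7)[1:]:print((T.inv().apply(Z.apply(w(a)-w(-.082)))/.5).round(3),np.degrees(a+.082)/60)
```

```text
[ 0.007  0.034 -0.   ] 0.09644789551368857
[ 0.01   0.068 -0.   ] 0.19289579102737714
[ 0.01   0.102 -0.   ] 0.2893436865410657
[ 0.007  0.136 -0.   ] 0.3857915820547543
[ 0.    0.17 -0.  ] 0.48223947756844293
[-0.01   0.203 -0.   ] 0.5786873730821314
```

```bash
python3 -m creep '[[[0.007,0.034,0],[0,0,0.096],1],[[0.01,0.068,0],[0,0,0.193],1],[[0.01,0.102,0],[0,0,0.289],1],[[0.007,0.136,0],[0,0,0.386],1],[[0,0.17,0],[0,0,0.482],1],[[-0.01,0.203,0],[0,0,0.579],1],[[-0.01,0.203,0],[0,0,0.579],1],[[-0.01,0.203,0],[0,0,0.579],1]]'
python3 - <<'E'
from h import *
o=get_obs();print(o['wrist_torque'])
d=R.from_euler("z",-.0715).apply(o["tool_pos"]-[.6283,-.0273,0]);print(d,np.arctan2(d[1],-d[0]))
c=cam("wrist");cv2.imwrite("pics/w5.png",snapshot("wrist"));t=np.array([.6283,-.0273,0])
print("30L outer predicted pixel",pix(c,[t+R.from_euler("z",.0715).apply([-r*np.cos(.5236),r*np.sin(.5236),.01]) for r in(.22,.205)]))
E
```

```text
time: 7.82
tool_pos: [0.4739, 0.0487, 0.0437]
tcp_rot: [-180.0, -0.2, 139.5]
ft_force: [-4.8, 3.5, 4.6]
grip_width: 0.0137
grasp_force: 60.2
[ 0.60879647  0.82376691 -0.06879858]
[-0.1485839   0.0868859   0.04367906] 0.5291381204841905
30L outer predicted pixel [[294.22680024 196.06103042]
 [301.79918374 222.38387505]]
```

View pics/w5.png

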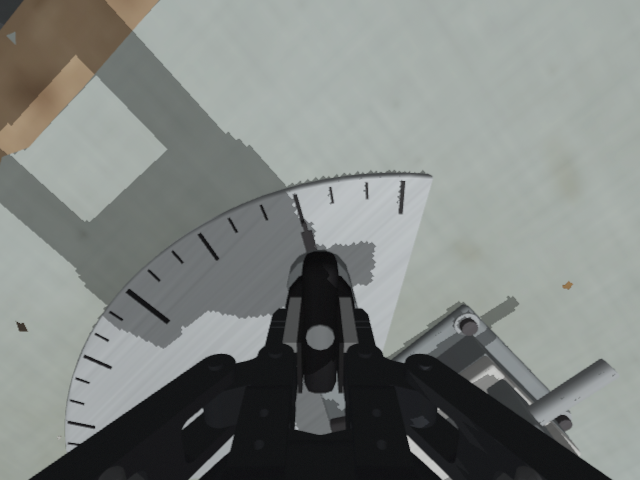

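Run:
```python
import cv2,numpy as np
g=cv2.imread("pics/w5.png").max(2)
for r in range(190,256,2):print(r,g[r,286:322])
```

```text
190 [ 86  92 100 103 117 131 140 148 155 162 167 172 176 181 184 184 184 184
 184 184 184 184 184 185 185 184 185 185 187 187 188 187 187 185 185 186]
192 [123 148 161 168 172 178 182 182 175 177 181 182 183 184 184 184 184 184
 185 184 184 185 185 184 184 185 186 187 188 187 187 186 185 186 186 187]
194 [118 120 165 182 182 182 153 116 105 109 108 166 184 184 184 184 184 184
 185 185 185 184 184 185 187 188 188 187 187 186 185 186 187 186 187 187]
196 [120 120 120 157 177 180 169 114  49  48  50 151 180 184 184 184 185 185
 185 184 185 185 186 187 188 187 187 186 185 186 187 187 187 187 187 187]
198 [119 120 119 119 119 156 171 130  64  47  47  66 163 184 184 185 185 185
 185 185 186 188 188 187 187 186 186 186 186 187 187 187 187 187 188 189]
200 [119 119 119 119 119 119 120 120  89  53  48  49 103 168 184 184 184 185
 186 188 188 187 187 186 186 186 186 186 187 187 187 188 188 188 189 188]
202 [118 119 119 120 120 119 120 136 135  90  47  48  45 154 182 185 186 187
 188 187 187 186 186 186 186 187 187 187 188 187 188 189 189 188 187 186]
204 [119 120 120 119 120 119 168 184 184 13
[... 3182 characters left out ...]
16 116 116 115 115 116
  99  68  55  55  57  57  56  56  56  56  75  77  96 111 114 115 116 117]
248 [118 118 119 120 118 118 118 118 117 117 116 116 115 115 115 115 116 116
 116  86  57  56  56  57  57  56  56  55  55  56  73 105 116 117 117 116]
250 [120 119 118 118 118 118 117 117 116 115 115 115 115 116 116 116 116 116
 116 102  71  56  56  57  59  60  60  56  58  57  56  55  55  57  57  57]
252 [118 118 118 117 118 117 116 115 115 115 115 116 117 116 115 116 116 112
 111  94  68  56  56  54  42  32  20  13  12  13  11  13  11  14  15  13]
254 [117 117 117 117 116 115 115 115 115 116 116 116 115 112 110  93  83  69
  60  58  44  20  14  14  13  12  14  13  15  12  15  12  12  10  14  13]
```

```bash
python3 -m creep '[[[0,0,0],[0,0,0.15],1],[[0,0,0],[0,0,0.3],1],[[0,0,0],[0,0,0.45],1],[[0,0,0],[0,0,0.6],1],[[0,0,0],[0,0,0.75],1],[[0,0,0],[0,0,0.9],1],[[0,0,0],[0,0,0.9],1]]'
python3 -c "
from plant import *;o=get_obs();print(o['wrist_torque'])"
python3 -m creep '[[[0,0,0],[0,0,0.13],1],[[0,0,0],[0,0,0.27],1],[[0,0,0],[0,0,0.29],1],[[0,0,0],[0,0,0.29],1]]'
python3 -c "
from plant import *;o=get_obs();print(o['wrist_torque'],o['qpos'])"
```

```text
time: 8.75
tool_pos: [0.4747, 0.0489, 0.0437]
tcp_rot: [-179.9, -0.2, 85.4]
ft_force: [-1.9, 4.7, 1.1]
grip_width: 0.0135
grasp_force: 59.8
[ 0.77178826  0.30488311 -0.20628107]
time: 9.25
tool_pos: [0.475, 0.0488, 0.0437]
tcp_rot: [-179.9, -0.1, 68.1]
ft_force: [-0.9, 4.7, 1.1]
grip_width: 0.0134
grasp_force: 59.7
[0.76091944 0.06846311 0.18721447] [ -3.17082081  -6.83123658 120.11964525   0.16724369  66.73671225
  18.642443  ]
```

```bash
python3 -m creep '[[[0,0,0],[0,0,0.03],1],[[0,0,0],[0,0,0.05],1],[[0,0,0],[0,0,0.05],1]]'
python3 -c "
from plant import *;o=get_obs();print(o['wrist_torque'])"
python3 -m creep '[[[0,0,0],[0,0,0.03],1],[[0,0,0],[0,0,0.05],1],[[0,0,0],[0,0,0.05],1]]'
python3 -c "
from plant import *;o=get_obs();print(o['wrist_torque'])"
```

```text
time: 9.62
tool_pos: [0.475, 0.0488, 0.0437]
tcp_rot: [-179.9, -0.1, 65.1]
ft_force: [-0.8, 5.6, 0.1]
grip_width: 0.0134
grasp_force: 59.7
[0.79082795 0.07450719 0.20413529]
time: 10.0
tool_pos: [0.4751, 0.0488, 0.0438]
tcp_rot: [-179.9, -0.1, 62.2]
ft_force: [-1.0, 5.4, -0.1]
grip_width: 0.0133
grasp_force: 60.5
[0.83787024 0.01877883 0.77735368]
```

```bash
python3 -m creep '[[[0,0,0],[0,0,0.0],0.0],[[0,0,0],[0,0,0.0],0],[[0,0,0],[0,0,0],0],[[0,0,-0.1],[0,0,0],-0.3],[[0,0,-0.2],[0,0,0],-1],[[0,0,-0.25],[0,0,0],-1],[[0,0,-0.25],[0,0,0],-1]]'
python3 - <<'E'
from h import *
c=cam("wrist");im=snapshot("wrist");cv2.imwrite("pics/w6.png",im);t=np.array([.6283,-.0273,0])
W=lambda r,b,z:t+R.from_euler("z",.0715).apply([-r*np.cos(b),r*np.sin(b),z])
g=im.max(2).astype(np.float32)
# unwrap polar strip round pivot
a=np.radians(np.arange(26,34.01,.1))
for r in(.217,.213,.209,.206,.203,.201,.199,.197):
    p=pix(c,[W(r,b,.010) for b in a]).astype(np.float32)
    v=cv2.remap(g,p[:,0][None],p[:,1][None],cv2.INTER_LINEAR)[0]
    k=v<np.median(v)*.6; print(r,p.mean(0).round(),np.degrees(a[k]).mean().round(2) if k.any() else None,k.sum(),v[::8].round())
E
```

```text
time: 10.88
tool_pos: [0.4769, 0.0473, 0.1715]
tcp_rot: [179.7, -0.1, 62.1]
ft_force: [-0.5, -0.5, -0.1]
grip_width: 0.0855
grasp_force: 0.0
0.217 [266. 221.] 30.1 5 [168. 172. 172. 173. 174.  63. 172. 175. 174. 174. 174.]
0.213 [270. 221.] 30.15 6 [172. 172. 173. 173. 173.  67. 172. 174. 175. 173. 176.]
0.209 [275. 221.] 30.15 6 [173. 173. 174. 174. 173.  71. 174. 173. 175. 177. 177.]
0.206 [278. 221.] 30.1 5 [174. 174. 173. 173. 174.  81. 174. 177. 177. 179. 178.]
0.203 [281. 221.] 30.1 5 [172. 173. 174. 173. 174.  92. 172. 177. 178. 177. 175.]
0.201 [283. 221.] 30.15 8 [174. 174. 172. 174. 143.  91. 135. 177. 177. 175. 176.]
0.199 [285. 221.] 30.1 17 [173. 172. 175. 175. 119.  90.  89. 176. 175. 176. 176.]
0.197 [288. 220.] 30.15 16 [173. 175. 175. 176. 125.  92.  87. 175. 176. 176. 175.]
```

```bash
python3 -c "
from h import *
print(plan((.477,.13,.22),(180,0,41)),plan((.477,.26,.22),(180,0,20)),plan((.47,.385,.22),(180,0,20)))"
```

```text
(array([ 0.14750847, -0.07466122, -0.10178356]), array([ 0.00134284, -0.0008282 ,  0.35144356])) (array([ 0.37725913, -0.1963766 , -0.10183407]), array([ 0.0011894 , -0.00107713,  0.70144348])) (array([ 0.59161932, -0.32578178, -0.10190549]), array([ 0.0011894 , -0.00107713,  0.70144348]))
```

```bash
python3 -m creep '[[[0,0,-0.1],[0,0,0.1],-1],[[0.11,-0.06,-0.1],[0,0,0.27],-1],[[0.22,-0.12,-0.1],[0,0,0.44],-1],[[0.33,-0.18,-0.1],[0,0,0.61],-1],[[0.44,-0.24,-0.1],[0,0,0.7],-1],[[0.55,-0.3,-0.1],[0,0,0.7],-1],[[0.59,-0.326,-0.1],[0,0,0.7],-1],[[0.59,-0.326,-0.1],[0,0,0.7],-1]]'
python3 - <<'E'
from h import *
c=cam("wrist");im=snapshot("wrist");cv2.imwrite("pics/w7.png",im)
hsv=cv2.cvtColor(im,cv2.COLOR_BGR2HSV);m=((hsv[...,1]<18)&(hsv[...,2]>195)).astype(np.uint8)*255
m=cv2.morphologyEx(m,cv2.MORPH_CLOSE,np.ones((9,9)))
for k in sorted(cv2.findContours(m,0,1)[0],key=cv2.contourArea)[-4:]:
    q=ray(c,k[:,0],.02)[:,:2];r=cv2.minAreaRect((q*1e4).astype(np.float32));print(cv2.boundingRect(k),np.array(r[0])/1e4,np.array(r[1])/1e4,r[2])
v=im.copy();cv2.imwrite("pics/w7m.png",m)
E
```

```text
time: 11.92
tool_pos: [0.4674, 0.3864, 0.2151]
tcp_rot: [180.0, 0.3, 20.3]
ft_force: [-0.6, 0.6, -0.7]
grip_width: 0.0854
grasp_force: 0.0
```

Run:
```python
from h import *
c=cam("wrist");im=cv2.imread("pics/w7.png")
u,v=pix(c,[(.49,.388,.02)])[0].astype(int);print(u,v)
hsv=cv2.cvtColor(im,cv2.COLOR_BGR2HSV)
for r in range(-40,41,8):print([tuple(hsv[v+r,u+k,1:]) .__repr__().replace('np.uint8','') for k in range(-60,61,12)])
```

```text
324 186
['((11), (143))', '((12), (144))', '((11), (143))', '((12), (144))', '((10), (146))', '((3), (188))', '((1), (187))', '((2), (165))', '((1), (188))', '((12), (149))', '((12), (147))']
['((12), (145))', '((12), (146))', '((11), (144))', '((11), (144))', '((11), (144))', '((3), (188))', '((3), (188))', '((1), (177))', '((2), (148))', '((12), (150))', '((10), (147))']
['((10), (146))', '((12), (145))', '((10), (146))', '((12), (146))', '((12), (145))', '((2), (170))', '((1), (187))', '((1), (188))', '((9), (137))', '((12), (149))', '((16), (130))']
['((12), (148))', '((10), (146))', '((10), (147))', '((10), (147))', '((10), (148))', '((1), (181))', '((1), (188))', '((1), (188))', '((12), (151))', '((10), (152))', '((12), (150))']
['((10), (148))', '((10), (149))', '((10), (148))', '((12), (152))', '((10), (150))', '((0), (176))', '((1), (188))', '((3), (188))', '((12), (150))', '((10), (151))', '((12), (150))']
['((9), (147))', '((12), (150))', '((12), (148))', '((10), (150))', '((12), (151))', '((1), (188))', '((3), (188))', '((2), (152))', '((10), (152))', '((12), (151))', '((
[... 234 characters left out ...]
'((12), (149))', '((10), (152))', '((10), (151))', '((1), (188))', '((1), (188))', '((3), (188))', '((13), (155))', '((12), (155))', '((12), (154))']
['((10), (151))', '((9), (148))', '((10), (151))', '((12), (153))', '((5), (148))', '((1), (187))', '((0), (187))', '((3), (187))', '((12), (154))', '((10), (155))', '((13), (156))']
['((12), (151))', '((12), (151))', '((12), (150))', '((13), (152))', '((2), (170))', '((1), (177))', '((1), (187))', '((1), (185))', '((11), (156))', '((13), (156))', '((11), (156))']
['((10), (151))', '((12), (151))', '((12), (151))', '((10), (152))', '((0), (187))', '((1), (181))', '((3), (186))', '((3), (183))', '((15), (156))', '((11), (157))', '((11), (156))']
```

View pics/w7.png

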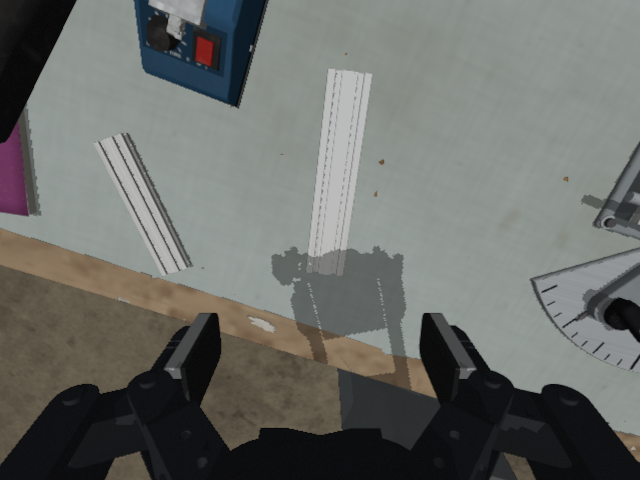

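Run:
```python
from h import *
c=cam("wrist");im=cv2.imread("pics/w7.png")
hsv=cv2.cvtColor(im,cv2.COLOR_BGR2HSV);m=((hsv[...,1]<7)&(hsv[...,2]>90)).astype(np.uint8)*255;m[:,:290]=0;m[:,385:]=0;m[282:]=0
m=cv2.morphologyEx(m,cv2.MORPH_CLOSE,np.ones((7,7)))
k=max(cv2.findContours(m,0,1)[0],key=cv2.contourArea);q=ray(c,k[:,0],.02)[:,:2];r=cv2.minAreaRect((q*1e4).astype(np.float32));print(cv2.boundingRect(k),np.array(r[0])/1e4,np.array(r[1])/1e4,r[2])
p=ray(c,[(329,69),(372,73),(343,276),(307,274)],.02)[:,:2];print(p,p.mean(0));d=p[:2].mean(0)-p[2:].mean(0);print(np.hypot(*d),np.degrees(np.arctan2(d[1],d[0])))
```

```text
(306, 68, 66, 208) [0.4987123  0.37912439] [0.19968083 0.04049797] 13.72106647491455
[[0.59005271 0.42076695]
 [0.60028829 0.38369196]
 [0.40660779 0.3352419 ]
 [0.39544849 0.37246825]] [0.49809932 0.37804227]
0.2000783259103057 13.991458183145289
```

```bash
python3 -c "
from h import *
print(plan((.4987,.3791,.08),(180,0,13.7)),plan((.4987,.3791,-.010),(180,0,13.7)))"
```

```text
(array([0.05534613, 0.03189838, 0.270666  ]), array([0.00163458, 0.00450597, 0.10885803])) (array([0.05621119, 0.0316393 , 0.45066374]), array([0.00163458, 0.00450597, 0.10885803]))
```

```bash
python3 -m creep '[[[0.056,0.032,0.1],[0,0,0.109],-0.5],[[0.056,0.032,0.2],[0,0,0.109],-0.5],[[0.056,0.032,0.3],[0,0,0.109],-0.5],[[0.056,0.032,0.36],[0,0,0.109],-0.5],[[0.056,0.032,0.36],[0,0,0.109],-0.5],[[0.056,0.032,0.36],[0,0,0.109],-0.5]]'
python3 -c "
from h import *
print(plan((.4987,.3791,-.010),(180,0,13.7)))"
```

```text
time: 12.72
tool_pos: [0.5017, 0.3787, 0.0397]
tcp_rot: [-180.0, -0.1, 13.5]
ft_force: [-0.4, -0.7, -0.4]
grip_width: 0.064
grasp_force: 0.0
(array([-0.00574982, -0.00223865,  0.09942404]), array([-0.00021714, -0.0011727 , -0.00325921]))
```

```bash
python3 -m creep '[[[-0.006,-0.002,0.05],[0,0,-0.003],-0.5],[[-0.006,-0.002,0.08],[0,0,-0.003],-0.5],[[-0.006,-0.002,0.1],[0,0,-0.003],-0.5],[[-0.006,-0.002,0.1],[0,0,-0.003],-0.5],[[-0.006,-0.002,0.1],[0,0,-0.003],0.5],[[-0.006,-0.002,0.1],[0,0,-0.003],1],[[-0.006,-0.002,0.1],[0,0,-0.003],1],[[-0.006,-0.002,0.1],[0,0,-0.003],1]]'
```

```text
time: 13.72
tool_pos: [0.4987, 0.38, -0.01]
tcp_rot: [-180.0, -0.1, 13.7]
ft_force: [-0.2, 0.6, 6.2]
grip_width: 0.0387
grasp_force: 64.1
```

```bash
python3 -m creep '[[[0,0,-0.05],[0,0,0],1],[[0,0,-0.15],[0,0,0],1],[[0,0,-0.27],[0,0,0],1],[[0,0,-0.39],[0,0,0],1],[[0,0,-0.43],[0,0,0],1],[[0,0,-0.43],[0,0,0],1]]'
python3 -c "
from h import *
for p in ((.52,.26,.205),(.58,0,.205),(.6196,-.2004,.205)): print(plan(p,(180,0,94)))"
```

```text
time: 14.48
tool_pos: [0.4978, 0.3793, 0.2035]
tcp_rot: [-180.0, -0.0, 13.7]
ft_force: [-0.4, -1.2, -3.6]
grip_width: 0.0391
grasp_force: 63.3
(array([-0.01360438,  0.24237993, -0.00310034]), array([ 2.59009307e-04, -4.37239350e-04, -1.33766592e+00]))
(array([-0.02054726,  0.77600132, -0.00314678]), array([ 2.59009307e-04, -4.37239350e-04, -1.33766592e+00]))
(array([-0.03881053,  1.18414312, -0.00318855]), array([ 2.59009307e-04, -4.37239350e-04, -1.33766592e+00]))
```

```bash
python3 -m creep '[[[-0.005,0.06,0],[0,0,-0.05],1],[[-0.01,0.16,0],[0,0,-0.15],1],[[-0.012,0.27,0],[0,0,-0.28],1],[[-0.014,0.38,0],[0,0,-0.41],1],[[-0.016,0.49,0],[0,0,-0.54],1],[[-0.018,0.6,0],[0,0,-0.67],1],[[-0.02,0.68,0],[0,0,-0.8],1],[[-0.02,0.72,0],[0,0,-0.8],1]]'
python3 -c "
from h import *
for p in ((.6196,-.2004,.205),(.6196,-.2004,.045)): print(plan(p,(180,0,94)))"
```

```text
time: 15.48
tool_pos: [0.5716, 0.0255, 0.1988]
tcp_rot: [-179.6, 0.2, 61.6]
ft_force: [-1.0, 1.4, -3.7]
grip_width: 0.0391
grasp_force: 63.1
(array([-0.35157178,  0.29944587, -0.01335835]), array([-0.00730739,  0.0008994 , -0.54070976]))
(array([-0.3506113 ,  0.30168273,  0.30663239]), array([-0.00730739,  0.0008994 , -0.54070976]))
```

```bash
python3 -m creep '[[[-0.06,0.05,0],[0,0,-0.13],1],[[-0.14,0.12,0],[0,0,-0.27],1],[[-0.22,0.19,0],[0,0,-0.41],1],[[-0.3,0.26,0],[0,0,-0.54],1],[[-0.35,0.3,0],[0,0,-0.54],1],[[-0.35,0.3,0],[0,0,-0.54],1],[[-0.35,0.3,0],[0,0,-0.54],1]]'
python3 -c "
from h import *
for p in ((.6196,-.2004,.045),(.6196,-.2004,.031)): print(plan(p,(180,0,94)))"
```

```text
time: 16.35
tool_pos: [0.622, -0.1965, 0.2013]
tcp_rot: [-179.8, -0.1, 94.1]
ft_force: [-0.7, 0.3, -3.3]
grip_width: 0.0386
grasp_force: 63.2
(array([-0.00824046, -0.00444164,  0.31254911]), array([-0.0030409 , -0.00246165,  0.00210753]))
(array([-0.00831274, -0.00435256,  0.34054887]), array([-0.0030409 , -0.00246165,  0.00210753]))
```

```bash
python3 -m creep '[[[-0.008,-0.004,0.1],[0,0,0.002],1],[[-0.008,-0.004,0.2],[0,0,0.002],1],[[-0.008,-0.004,0.29],[0,0,0.002],1],[[-0.008,-0.004,0.31],[0,0,0.002],1],[[-0.008,-0.004,0.31],[0,0,0.002],1],[[-0.008,-0.004,0.31],[0,0,0.002],1]]'
python3 -c "
from h import *
for p in ((.6196,-.2004,.031),): print(plan(p,(180,0,94)))"
```

```text
time: 17.1
tool_pos: [0.6232, -0.2025, 0.0518]
tcp_rot: [179.7, 0.1, 94.0]
ft_force: [0.0, 0.8, -1.5]
grip_width: 0.0386
grasp_force: 63.0
(array([ 0.00476139, -0.00700647,  0.04165449]), array([0.0042027 , 0.00218245, 0.00070885]))
```

```bash
python3 -m creep '[[[0.003,-0.004,0],[0,0,0],1],[[0.003,-0.004,0],[0,0,0],1],[[0.003,-0.004,0],[0,0,0],1]]'
python3 -c "
from h import *
for p in ((.6196,-.2004,.031),): print(plan(p,(180,0,94)))"
```

```text
time: 17.48
tool_pos: [0.6192, -0.2008, 0.0492]
tcp_rot: [180.0, 0.0, 94.0]
ft_force: [-0.3, -0.5, -4.7]
grip_width: 0.0387
grasp_force: 63.1
(array([0.00080104, 0.00082703, 0.03647889]), array([0.00065586, 0.0003105 , 0.00018772]))
```

```bash
python3 -m creep '[[[0.001,0.001,0.02],[0,0,0],1],[[0.001,0.001,0.034],[0,0,0],1],[[0.001,0.001,0.036],[0,0,0],1],[[0.001,0.001,0.036],[0,0,0],1],[[0.001,0.001,0.036],[0,0,0],1]]'
```

```text
time: 18.1
tool_pos: [0.6193, -0.2001, 0.0305]
tcp_rot: [-180.0, -0.0, 94.0]
ft_force: [0.2, 0.1, -3.2]
grip_width: 0.0389
grasp_force: 63.3
```

```bash
python3 -m creep '[[[0,0,0.002],[0,0,0],1],[[0,0,0.004],[0,0,0],1],[[0,0,0.004],[0,0,0],1]]'
```

```text
time: 18.48
tool_pos: [0.6196, -0.2005, 0.03]
tcp_rot: [-180.0, 0.0, 94.0]
ft_force: [-5.1, 0.4, 5.3]
grip_width: 0.0385
grasp_force: 64.1
```

```bash
python3 -m creep '[[[0,0,0],[0,0,0],0.3],[[0,0,0],[0,0,0],-0.5],[[0,0,0],[0,0,0],-0.5],[[0,0,0],[0,0,0],-0.5],[[0,0,-0.1],[0,0,0],-0.5],[[0,0,-0.22],[0,0,0],-0.5],[[0,0,-0.3],[0,0,0],-0.5],[[0,0,-0.3],[0,0,0],-0.5]]'
python3 -m creep '[[[-0.08,0,-0.02],[0,0,0],-0.5],[[-0.16,0,-0.02],[0,0,0],-0.5],[[-0.16,0,-0.02],[0,0,0],-0.5],[[-0.16,0,-0.02],[0,0,0],-0.5]]'
cat >> h.py <<'E'
t=np.array([.6283,-.0273,0]);G=R.from_euler("z",.0698)
def prof(name):
    c=cam("wrist");im=snapshot("wrist");cv2.imwrite(name,im)
    # strips: brightness profile along guide y (at x=-.02) and along x at several y, height .06
    g=im.max(2).astype(np.float32);s=im.max(2).astype(int)-im.min(2)
    def line(P):
        p=pix(c,t+G.apply(P)).astype(np.float32);return cv2.remap(g,p[:,0][None],p[:,1][None],1)[0]
    return c,im,line
E
python3 - <<'E'
from h import *
c,im,line=prof("pics/w8.png")
for y in(-.22,-.17,-.12,-.09):
    x=np.arange(-.06,.031,.002);print(y,line(np.c_[x,x*0+y,x*0+.06]).astype(int).tolist())
for x in(-.03,-.012):
    y=np.arange(-.30,-.03,.005);print(x,line(np.c_[y*0+x,y,y*0+.06]).astype(int).tolist())
E
```

```text
time: 19.48
tool_pos: [0.6223, -0.2013, 0.1846]
tcp_rot: [179.5, 0.3, 94.0]
ft_force: [-0.8, 0.5, -0.4]
grip_width: 0.064
grasp_force: 0.0
time: 19.98
tool_pos: [0.6245, -0.2793, 0.187]
tcp_rot: [-179.9, -0.1, 94.0]
ft_force: [-0.3, 0.7, 0.5]
grip_width: 0.064
grasp_force: 0.0
-0.22 [85, 136, 147, 93, 81, 142, 143, 138, 92, 92, 125, 205, 201, 201, 193, 206, 183, 195, 207, 206, 207, 207, 207, 205, 207, 207, 178, 194, 203, 202, 158, 141, 140, 127, 90, 89, 89, 56, 120, 146, 126, 142, 141, 141, 142, 141]
-0.17 [87, 141, 149, 79, 87, 141, 142, 137, 91, 91, 101, 206, 206, 204, 197, 207, 165, 204, 207, 207, 207, 207, 207, 207, 203, 207, 154, 198, 207, 207, 167, 141, 142, 136, 92, 92, 83, 57, 132, 148, 127, 144, 144, 144, 144, 144]
-0.12 [84, 143, 151, 77, 98, 141, 142, 129, 90, 90, 128, 206, 207, 207, 204, 207, 192, 201, 207, 206, 207, 207, 206, 207, 199, 206, 178, 200, 206, 206, 158, 139, 140, 140, 90, 90, 82, 58, 141, 152, 134, 142, 141, 142, 143, 143]
-0.09 [129, 145, 151, 72, 88, 75, 53, 52, 53, 53, 92, 206, 206, 203, 198, 206, 173, 206, 206, 206, 206, 206, 206, 206, 204, 206, 158, 199, 206, 206, 128, 55, 55, 55, 54, 55, 55, 58, 143, 153, 74, 55, 55, 56, 139, 142]
-0.03 [159, 160, 160, 161, 161, 106, 128, 134, 197, 198, 199, 200, 202, 203, 203, 205, 206, 207, 207, 207, 207, 207, 207, 207, 207, 207, 207, 207, 207, 207, 207, 207, 207, 207, 207, 207, 207, 206, 206, 206, 206, 206, 206, 0, 0, 0, 0, 0, 0, 0, 0, 0, 0, 0]
-0.012 [161, 161, 160, 161, 161, 161, 135, 132, 195, 200, 202, 203, 204, 205, 206, 207, 207, 207, 207, 197, 197, 203, 204, 204, 199, 200, 203, 204, 205, 206, 206, 206, 206, 207, 207, 207, 199, 200, 203, 203, 201, 202, 204, 0, 0, 0, 0, 0, 0, 0, 0, 0, 0, 0]
```

```bash
python3 -m creep '[[[0,0,0.1],[0,0,0],-0.5],[[0,0,0.2],[0,0,0],-0.5],[[0,0,0.27],[0,0,0],-0.5],[[0,0,0.29],[0,0,0],-0.5],[[0,0,0.29],[0,0,0],-0.5],[[0,0,0.29],[0,0,0],-0.5]]'
python3 -c "
from h import *
o=get_obs();print(G.inv().apply(o['tool_pos']-t)); T=R.from_euler('xyz',o['tcp_rot'],degrees=True)
print(plan(t+G.apply([-.0212,-.251,.034]),(180,0,94)))"
```

```text
time: 20.78
tool_pos: [0.6266, -0.2805, 0.0463]
tcp_rot: [179.8, 0.1, 94.0]
ft_force: [0.1, -0.2, 1.2]
grip_width: 0.064
grasp_force: 0.0
[-0.01931145 -0.25247927  0.04632018]
(array([ 0.00301577, -0.0038563 ,  0.02462114]), array([0.00315192, 0.00211435, 0.00065949]))
```

```bash
python3 -m creep '[[[0,0,0.014],[0,0,0],-0.5],[[0,0,0.02],[0,0,0],-0.5],[[0,0,0.02],[0,0,0],-0.5],[[0,0,0.02],[0,0,0],-0.5]]'
python3 -c "
from h import *
print(plan(t+G.apply([-.0212,-.251,.034]),(180,0,94)))"
```

```text
time: 21.28
tool_pos: [0.6251, -0.28, 0.0337]
tcp_rot: [180.0, 0.0, 94.0]
ft_force: [-0.3, -0.1, 0.1]
grip_width: 0.064
grasp_force: 0.0
(array([ 0.00171623, -0.00079737, -0.00052206]), array([5.01810424e-05, 3.66124366e-05, 2.89249008e-04]))
```

Good (within 1 mm). Close, then roll in.

```bash
python3 -m creep '[[[0,-0.001,0],[0,0,0],0],[[0,-0.001,0],[0,0,0],0.5],[[0,-0.001,0],[0,0,0],1],[[0,-0.001,0],[0,0,0],1],[[0,-0.001,0],[0,0,0],1],[[0,-0.001,0],[0,0,0],1]]'
python3 -m creep '[[[0.02,-0.001,0],[0,0,0],1],[[0.06,-0.001,0],[0,0,0],1],[[0.1,-0.001,0],[0,0,0],1],[[0.14,-0.001,0],[0,0,0],1],[[0.16,-0.001,0],[0,0,0],1],[[0.16,-0.001,0],[0,0,0],1]]'
python3 -c "
from h import *
o=get_obs();print(G.inv().apply(o['tool_pos']-t),G.inv().apply(o['ft_force']),o['wrist_torque'])"
```

```text
time: 22.02
tool_pos: [0.6247, -0.2802, 0.0342]
tcp_rot: [180.0, 0.0, 94.0]
ft_force: [-1.4, 0.4, 3.9]
grip_width: 0.0386
grasp_force: 60.8
time: 22.78
tool_pos: [0.6186, -0.1973, 0.034]
tcp_rot: [180.0, -0.1, 94.1]
ft_force: [-0.8, 0.3, 5.4]
grip_width: 0.0387
grasp_force: 61.0
[-0.02154846 -0.16887886  0.034033  ] [-0.78383705  0.31984997  5.39460844] [ 0.11760722  0.03802009 -0.02799862]
```

```bash
python3 -m creep '[[[0.03,0,0],[0,0,0],1],[[0.06,0,0],[0,0,0],1],[[0.09,0,0],[0,0,0],1],[[0.1,0,0],[0,0,0],1],[[0.1,0,0],[0,0,0],1]]'
python3 -m creep '[[[0.006,0,0],[0,0,0],1],[[0.012,0,0],[0,0,0],1],[[0.012,0,0],[0,0,0],1]]'
python3 -c "
from h import *
o=get_obs();print(G.inv().apply(o['tool_pos']-t),G.inv().apply(o['ft_force']),o['wrist_torque'])"
```

```text
time: 23.4
tool_pos: [0.615, -0.1478, 0.0341]
tcp_rot: [180.0, -0.1, 94.1]
ft_force: [0.1, 0.7, 6.0]
grip_width: 0.0385
grasp_force: 61.1
time: 23.78
tool_pos: [0.6145, -0.1423, 0.0341]
tcp_rot: [180.0, -0.1, 94.1]
ft_force: [-1.0, 0.5, 6.3]
grip_width: 0.0385
grasp_force: 61.1
[-0.02176914 -0.1137599   0.03411178] [-0.96783815  0.56244855  6.25044291] [-0.0062375   0.14826977 -0.02847456]
```

```bash
python3 -m creep '[[[0.006,0,0],[0,0,0],1],[[0.012,0,0],[0,0,0],1],[[0.014,0,0],[0,0,0],1],[[0.014,0,0],[0,0,0],1]]'
python3 -m creep '[[[0.004,0,0],[0,0,0],1],[[0.006,0,0],[0,0,0],1],[[0.006,0,0],[0,0,0],1]]'
python3 -c "
from h import *
o=get_obs();print(G.inv().apply(o['tool_pos']-t),G.inv().apply(o['ft_force']),o['wrist_torque'])"
```

```text
time: 24.28
tool_pos: [0.614, -0.1356, 0.0341]
tcp_rot: [180.0, -0.0, 94.1]
ft_force: [-0.6, -0.3, 6.8]
grip_width: 0.0384
grasp_force: 61.1
time: 24.65
tool_pos: [0.6138, -0.1327, 0.0341]
tcp_rot: [180.0, -0.0, 94.1]
ft_force: [-0.7, -0.4, 6.1]
grip_width: 0.0386
grasp_force: 61.1
[-0.02176809 -0.10408856  0.03414233] [-0.72565442 -0.31580895  6.13204762] [-0.22722207  0.06848363  0.03048055]
```

```bash
python3 -m creep '[[[0.004,0,0],[0,0,0],1],[[0.005,0,0],[0,0,0],1],[[0.005,0,0],[0,0,0],1]]'
python3 -m creep '[[[0.004,0,0],[0,0,0],1],[[0.005,0,0],[0,0,0],1],[[0.005,0,0],[0,0,0],1]]'
```

```text
time: 25.02
tool_pos: [0.6138, -0.1318, 0.0342]
tcp_rot: [180.0, 0.1, 94.1]
ft_force: [-0.6, -5.1, 4.8]
grip_width: 0.0385
grasp_force: 60.9
time: 25.4
tool_pos: [0.6138, -0.1317, 0.0342]
tcp_rot: [179.9, 0.4, 94.1]
ft_force: [0.4, -12.3, 3.1]
grip_width: 0.0386
grasp_force: 60.6
```

```bash
python3 -m creep '[[[-0.003,0.002,0],[0,0,0],1],[[-0.003,0.004,0],[0,0,0],1],[[-0.003,0.004,0],[0,0,0],1]]'
python3 -m creep '[[[0,0.002,0],[0,0,0],1],[[0,0.003,0],[0,0,0],1],[[0,0.003,0],[0,0,0],1]]'
python3 -c "
from h import *
o=get_obs();print(G.inv().apply(o['tool_pos']-t),G.inv().apply(o['ft_force']),o['wrist_torque'])"
```

```text
time: 25.78
tool_pos: [0.6141, -0.1317, 0.0341]
tcp_rot: [-179.8, 0.2, 94.1]
ft_force: [-6.5, -7.7, 7.6]
grip_width: 0.0387
grasp_force: 61.3
time: 26.15
tool_pos: [0.6146, -0.1316, 0.0341]
tcp_rot: [-179.6, 0.2, 94.2]
ft_force: [-9.8, -8.1, 11.2]
grip_width: 0.0386
grasp_force: 61.6
[-0.02095758 -0.1030872   0.03405049] [-10.31502069  -7.41661913  11.23846436] [-1.39489511  1.57939065  0.46628815]
```

```bash
python3 -m creep '[[[0,0.001,0],[0,0,0.006],1],[[0,0.001,0],[0,0,0.01],1],[[0,0.001,0],[0,0,0.01],1]]'
python3 -c "
from h import *
o=get_obs();print(o['tcp_rot'],G.inv().apply(o['tool_pos']-t),G.inv().apply(o['ft_force']),o['wrist_torque'])"
python3 -m creep '[[[0,0,0],[0,0,0.006],1],[[0,0,0],[0,0,0.01],1],[[0,0,0],[0,0,0.01],1]]'
python3 -c "
from h import *
o=get_obs();print(o['tcp_rot'],G.inv().apply(o['tool_pos']-t),G.inv().apply(o['ft_force']),o['wrist_torque'])"
```

```text
time: 26.52
tool_pos: [0.6145, -0.1317, 0.0341]
tcp_rot: [-179.5, 0.2, 93.8]
ft_force: [-11.6, -8.4, 11.7]
grip_width: 0.0389
grasp_force: 61.9
[-179.53695012    0.24936885   93.75167154] [-0.02100069 -0.10313873  0.0340638 ] [-12.11886845  -7.54810324  11.65969226] [-1.3406739   1.82255453  1.40104578]
time: 26.9
tool_pos: [0.6146, -0.132, 0.034]
tcp_rot: [-179.5, 0.3, 93.1]
ft_force: [-11.2, -9.4, 11.0]
grip_width: 0.0388
grasp_force: 62.2
[-179.54639656    0.2923409    93.12615234] [-0.02098728 -0.10344683  0.03404375] [-11.79692947  -8.61612472  10.96037261] [-1.62677818  1.7897488   1.26397808]
```

```bash
python3 -m creep '[[[0,0,0],[0,0,0],0.5],[[0,0,0],[0,0,0],0],[[0,0,0],[0,0,0],-0.4],[[0,0,0],[0,0,0],-0.4],[[-0.01,0,-0.06],[0,0,0],-0.4],[[-0.04,0,-0.16],[0,0,0],-0.4],[[-0.06,0,-0.28],[0,0,0],-0.4],[[-0.06,0,-0.38],[0,0,0],-0.4]]'
python3 -m creep '[[[0,0,0],[0,0,0],-0.4],[[0,0,0],[0,0,0],-0.4]]'
python3 - <<'E'
from h import *
c,im,line=prof("pics/w9.png")
for y in(-.115,-.10,-.088):
    x=np.arange(-.05,.016,.002);print(y,line(np.c_[x,x*0+y,x*0+.06]).astype(int).tolist())
for y in(-.065,-.05,.04,.055,.068):
    x=np.arange(-.05,.016,.002);print(y,line(np.c_[x,x*0+y,x*0+.06]).astype(int).tolist())
for x in(-.03,-.012):
    y=np.arange(-.15,-.08,.003);print(x,line(np.c_[y*0+x,y,y*0+.06]).astype(int).tolist())
    y=np.arange(.05,.09,.003);print(x,line(np.c_[y*0+x,y,y*0+.06]).astype(int).tolist())
E
```

```text
time: 27.9
tool_pos: [0.6194, -0.1608, 0.226]
tcp_rot: [179.9, 0.0, 92.8]
ft_force: [-0.0, -0.2, -0.5]
grip_width: 0.0599
grasp_force: 0.0
time: 28.15
tool_pos: [0.6188, -0.16, 0.2228]
tcp_rot: [-179.9, -0.0, 92.8]
ft_force: [-0.6, -0.0, -0.9]
grip_width: 0.0598
grasp_force: 0.0
-0.115 [146, 146, 120, 96, 95, 106, 209, 207, 209, 192, 206, 209, 209, 211, 211, 211, 211, 211, 211, 203, 210, 190, 196, 209, 208, 178, 145, 145, 145, 114, 94, 95, 68]
-0.1 [116, 115, 116, 116, 96, 132, 209, 208, 204, 203, 210, 181, 197, 211, 211, 211, 211, 211, 211, 198, 211, 191, 199, 209, 209, 169, 125, 126, 126, 124, 126, 125, 70]
-0.088 [167, 168, 169, 169, 123, 129, 210, 208, 208, 195, 210, 166, 207, 211, 211, 211, 211, 211, 210, 211, 211, 160, 200, 210, 209, 179, 166, 166, 166, 166, 166, 164, 72]
-0.065 [211, 211, 211, 210, 199, 169, 210, 209, 206, 196, 211, 191, 206, 211, 211, 211, 211, 211, 211, 201, 211, 175, 200, 210, 145, 106, 87, 87, 88, 92, 95, 193, 208]
-0.05 [122, 207, 211, 211, 165, 163, 210, 210, 210, 200, 211, 175, 202, 211, 211, 211, 211, 211, 211, 211, 211, 168, 204, 194, 144, 107, 87, 89, 92, 93, 98, 201, 211]
0.04 [132, 122, 112, 102, 93, 83, 74, 64, 55, 46, 37, 28, 18, 9, 0, 0, 0, 0, 0, 0, 0, 0, 0, 0, 0, 0, 0, 0, 0, 0, 0, 0, 0]
0.055 [0, 0, 0, 0, 0, 0, 0, 0, 0, 0, 0, 0, 0, 0, 0, 0, 0, 0, 0, 0, 0, 0, 0, 0, 0, 0, 0, 0, 0, 0, 0, 0, 0]
0.068 [0, 0, 0, 0, 0, 0, 0, 0, 0, 0, 0, 0, 0, 0, 0, 0, 0, 0, 0, 0, 0, 0, 0, 0, 0, 0, 0, 0, 0, 0, 0, 0, 0]
-0.03 [94, 94, 95, 159, 172, 176, 162, 133, 92, 169, 205, 206, 206, 207, 207, 208, 209, 210, 210, 210, 211, 210, 211, 211]
-0.03 [0, 0, 0, 0, 0, 0, 0, 0, 0, 0, 0, 0, 0, 0]
-0.012 [144, 145, 134, 163, 175, 173, 159, 130, 93, 166, 206, 203, 201, 199, 204, 205, 201, 198, 211, 211, 211, 210, 210, 209]
-0.012 [0, 0, 0, 0, 0, 0, 0, 0, 0, 0, 0, 0, 0, 0]
```

```bash
python3 -m creep '[[[0,0,-0.06],[0,0,0],-0.4],[[0.1,0,-0.1],[0,0,0],-0.4],[[0.2,0,-0.1],[0,0,0],-0.4],[[0.3,-0.02,-0.1],[0,0,0],-0.4],[[0.34,-0.04,-0.1],[0,0,0],-0.4],[[0.34,-0.04,-0.1],[0,0,0],-0.4],[[0.34,-0.04,-0.1],[0,0,0],-0.4]]'
python3 - <<'E'
from h import *
c,im,line=prof("pics/w10.png")
for y in(-.115,-.065,-.05,.04,.05,.06,.068):
    x=np.arange(-.046,.014,.002);print(y,line(np.c_[x,x*0+y,x*0+.06]).astype(int).tolist())
for x in(-.03,-.02,-.012):
    y=np.arange(-.14,-.11,.002);print(x,line(np.c_[y*0+x,y,y*0+.06]).astype(int).tolist())
    y=np.arange(.06,.09,.002);print(x,line(np.c_[y*0+x,y,y*0+.06]).astype(int).tolist())
a=np.radians(np.arange(26,34.01,.1))
for r in(.217,.209,.199,.197):
    v=line(np.c_[-r*np.cos(a),r*np.sin(a),a*0+.01]);k=v<np.median(v)*.6;print(r,np.degrees(a[k]).mean(),k.sum())
E
```

```text
time: 29.08
tool_pos: [0.5907, 0.0073, 0.2728]
tcp_rot: [-179.9, 0.0, 92.8]
ft_force: [0.9, 0.1, -0.3]
grip_width: 0.06
grasp_force: 0.0
-0.115 [89, 88, 88, 112, 183, 184, 185, 170, 182, 156, 175, 188, 187, 188, 189, 188, 188, 186, 185, 154, 178, 185, 184, 143, 82, 82, 81, 81, 81, 71]
-0.065 [176, 156, 119, 147, 190, 189, 187, 182, 188, 143, 180, 194, 193, 194, 195, 194, 190, 191, 186, 121, 187, 178, 127, 108, 79, 81, 82, 83, 87, 92]
-0.05 [190, 150, 128, 165, 193, 191, 187, 187, 187, 182, 190, 195, 195, 195, 197, 196, 190, 192, 192, 156, 190, 177, 129, 108, 78, 97, 116, 129, 132, 133]
0.04 [41, 26, 22, 125, 198, 199, 188, 191, 199, 156, 197, 199, 199, 199, 199, 199, 199, 199, 199, 154, 197, 199, 141, 97, 98, 139, 176, 163, 121, 95]
0.05 [68, 144, 135, 163, 199, 199, 191, 199, 199, 128, 194, 199, 199, 199, 199, 199, 199, 199, 195, 121, 198, 168, 133, 83, 81, 116, 161, 163, 128, 186]
0.06 [199, 160, 137, 177, 199, 199, 182, 197, 199, 181, 194, 199, 198, 199, 199, 199, 199, 199, 199, 156, 199, 199, 136, 82, 80, 93, 139, 160, 120, 188]
0.068 [199, 168, 137, 174, 199, 199, 183, 195, 178, 153, 196, 199, 199, 199, 199, 199, 199, 199, 195, 123, 199, 165, 132, 81, 81, 82, 121, 154, 121, 191]
-0.03 [134, 135, 135, 146, 153, 160, 165, 170, 162, 150, 169, 181, 182, 182, 182, 182]
-0.03 [199, 199, 199, 185, 178, 198, 199, 160, 151, 167, 172, 173, 178, 176, 174]
-0.02 [133, 133, 134, 142, 154, 160, 165, 170, 175, 187, 187, 187, 188, 188, 188, 188]
-0.02 [199, 199, 199, 199, 199, 199, 199, 199, 150, 166, 173, 174, 182, 179, 176]
-0.012 [134, 133, 133, 141, 154, 161, 165, 170, 166, 159, 173, 186, 185, 186, 186, 187]
-0.012 [199, 199, 199, 199, 199, 199, 199, 191, 145, 168, 174, 175, 183, 180, 178]
0.217 30.000000000000057 5
0.209 30.000000000000057 5
0.199 30.050000000000058 16
0.197 30.100000000000062 15
```

```bash
python3 -c "
from plant import *
print(job_done())"
```

```text
the job is handed in; nothing more can be done
None
```

The job is handed in at about 29 s: the arm is locked with its pointer within about 0.1° of the 30° left mark, and the profile is against the end stop and flush to the fence; I did not re-check the mug, tape roll or carton in a final picture, but no move came near them.

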